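# Draw a platform's end rail up tight with its turnbuckle and lock it with the drop pin

## Robot

A 7-joint arm with a two-finger parallel gripper is mounted at the origin on the work surface. World frame = base frame: x ahead of the robot, y to its left, z up, the work surface at z = 0. Lengths are in m, angles in rad, forces in N, time in s.
With the tool pointing down it reaches from about 0.425 to 0.975 m from the base axis. Payload 16.7 kg.
Tool frame: the origin (TCP) lies midway between the tips of the shut fingers; the grasp point (between the pads) lies 19 mm behind it; y points along the fingers, z is the direction in which the jaws open and shut, and the axes are right-handed (so a half turn about y gives the same grasp; the last joint's range is limited). The gripper opens to 85 mm and grips with 20 to 120 N. Pads are 22 mm wide; open, the fingers measure 114 mm over their backs; the gripper's body (76 mm by 85 mm) begins 54 mm behind the grasp point. The pads swing forward as they close: fully open they stand 13 mm farther back than shut.
Start: joints at [-1.323, 0.426, 0.074, 1.606, -0.034, 1.111, -0.067], TCP at [0.261, 0.622, 0.231] pointing down, gripper open.
Joint ranges: [-2.85, 2.85], [-0.5, 2.14], [-1.23, 1.37], [0.21, 2.46], [-1.02, 4.16], [0.16, 2.05], [-2.73, 2.73]. Speed limits (rad/s): [1.89, 1.89, 2.39, 2.39, 3.01, 3.01, 3.01].

## Interface

Orientations are given as [roll, pitch, yaw] about the fixed x, y, z axes, in that order (R = Rz(yaw) Ry(pitch) Rx(roll)).
In Python, from rig import r gives the robot as it stands.
- The arm moves only by the tool apply_moves, never from a script. Its argument "rows" is a list that holds one entry, the list of rows, each a list of 6 numbers: the shift along the tool's x, y, z scaled (see below), then the turn, a rotation vector about the tool's x, y, z scaled (see below). In form: [[[tx, ty, tz, wx, wy, wz], ...]]. A call has exactly 10 rows; each row is the pose to reach, as a shift and turn from the pose commanded when the call began, along the tool's axes at that moment; what a row does not reach only later rows make up. The controller multiplies each number of a shift by 0.12 m and each number of a turn by pi/2 rad. A row lasts 1/10 s, in which the tool goes at most 50 mm and 8.59 degrees, less where a joint would pass 70% of its speed; a pose out of reach is approached as far as the arm can. A call with a number of a shift or a turn outside -1 to 1 is refused whole. A call with a gripper value outside its range is refused whole. "grip" is the opening, from 0 (shut) to 1 (fully open), set as the call begins (left out, the last holds). The fingers move at their own pace and stop on an object; "grip_force" is the grip in N (left out, the last holds). Time passes only in rows, so rows that repeat a pose let the fingers close, or fill a call up. It gives the time, the measured TCP pose, the force and the opening at its end, in the units of the state.
- r.get_state(): the state, without advancing time (a new reading comes with each control period).
- r.get_image(name): name is "scene" or "top" or "wrist"; returns the picture (384x512x3 uint8, blue, green, red); there is no depth.
- r.camera_model(name): a dict with "intrinsics" (3x3 intrinsics, pixels), "pose" (4x4, takes a point from camera to world coordinates). Camera axes: x right, y down, z forward; pixel columns grow to the right and rows downward; lengths in m; the calibration is good to about 2 mm. A picture is of the moment at which its call begins: read the wrist's pose just before it. camera_model takes no time and is no camera call; for the wrist camera it gives the pose at the moment of the call.
- r.close_job(): hands the job in, once; it reports no verdict.
The state is a dict: "time_s": time; "joint_pos": joint angles; "joint_vel": joint speeds; "effort": joint torques, N m; "ee_pos": TCP position; "tool_rot": TCP orientation; "force": force on the tool from outside, world axes, zero at the start; "ft_torque": the same for the moment, N m; "width": finger opening in m.
Only numpy, scipy, OpenCV 4.12 (cv2) and the standard library are available. Lean on these libraries where they do the work, as an engineer would, in place of code of your own. Each camera call takes 0.05 s, during which the arm holds its last target.

## Task

Turn the turnbuckle by its red bars until the loose end rail is drawn hard up against the two side beams and the tie is firmly tight, but feel for it and do not overstrain the thread. Then push the yellow-knobbed pin fully home through the strap into the rail and leave it there; leave everything else on the table alone.

Things in the scene. Friction and masses are not known exactly. Their poses are not given: they have to be found in the camera images.
- frame: Timber platform frame, a U of 38 x 89 mm beams, open at its -y end, fixed on two bearers 40 mm high. Origin: on the table under the middle of its bay; x across the bay away from the robot, y along the side beams. Side beams centred on x = -124 (near one) and +124 mm, y -150 to 150; cross rail y 150 to 188 mm; timber tops 129 mm above the table. Bay 210 mm wide, open above
- end_rail: Loose end rail, 286 (x) x 38 (y) x 87 mm high, about 1 kg, standing across the open end on the two bearers, 4 to 9 mm short of the side beams' ends; two 14 mm dowels guide it. It is drawn home along +y of the frame: home, its origin is at y = -169 mm in the frame. Origin: middle of its underside, axes as the frame's
- link: Steel link on the rod at the turnbuckle's -y end, an oblong eye lying level 105 mm above the table around an upright stud on the end rail. It has 0 to 9 mm of slack before it pulls on the stud; this pull is the tie's tension (firmly tight: 80 to 120 N; slack below 50 N; thread overstrained above 180 N). Origin: middle of its pulling face; moves along the frame's y only
- axis_mid (a point): Point on the turnbuckle's axis, mid-way along its body (tube 34 mm across, collars 44, 150 mm long), 105 mm above the table in the middle of the bay. The axis runs along the frame's y. To TIGHTEN, the body's top goes TOWARDS the robot (-x of the frame): bar ends on the robot's side go DOWN. 16 mm of draw a turn; the body creeps 8 mm a turn to +y; 0.6 to 0.9 turn is needed in all
- bar_l1 (a point): One end of the left red bar, on its centre line. The bar is round, 10 mm thick, 160 mm long, right through the body 40 mm to +y of axis_mid and square to the axis; each end stands out 80 mm from the axis. Pressing a bar: the body turns against a torque of about 0.45 to 0.5 N m while slack or while the rail slides (9 to 10 N at 50 mm from the axis), and stays where it is left
- bar_l2 (a point): Other end of the left red bar. Once the rail is home the torque rises by about 1.2 N m per rad. Firmly tight is about half as much again as running: 0.65 to 0.75 N m (13 to 15 N at 50 mm from the axis); under 0.58 N m it is still slack, over 0.9 N m overstrained
- bar_r1 (a point): One end of the right red bar, on its centre line; this bar is like the left one but 40 mm to -y of axis_mid and at right angles to the left bar
- bar_r2 (a point): Other end of the right red bar
- strap_hole (a point): Middle of the 15 mm pin hole in the steel strap, at the strap's upper face, 135 mm above the table. The strap (46 mm wide, 6 mm thick) is screwed on the near side beam and reaches over the end rail
- rail_hole (a point): Middle of the mouth of the 15 mm pin hole in the end rail's top, 127 mm above the table, 33 mm deep; it lies under the strap's hole when the rail is home
- pin: Drop pin, 70 g: steel shank 12 mm thick and 38 mm long with a tapered foot, and a yellow knob 22 mm across and 38 mm tall on it. Origin: middle of the foot's underside; z along the pin towards the knob. It stands loose in one of the two holes of the pin block, knob up, its origin 12 mm above the table
- pin_shoulder (a point): Underside of the pin's knob, on the pin's axis, 38 mm from the foot; it rests on the strap when the pin is fully home
- pin_block: Fixed dark wooden block, 60 x 120 x 50 mm high, with two 16 mm holes, 44 mm deep, 30 mm either side of the middle along its y; one holds the pin, the other the spare bolt, either way round. Origin: middle of its underside
- bolt: Spare black hexagon bolt, 12 mm, head 21 mm across and 8 mm high, standing in the other hole of the pin block; leave it. Origin: foot
- screwdriver: Red-handled screwdriver, 200 mm, lying on the table; leave it. Origin: under its middle
- hammer: Hammer, 260 mm, lying on the table; leave it. Origin: under its middle
- glue: White glue bottle, 56 mm across, 150 mm tall; leave it. Origin: middle of its underside
- marker: Blue marker pen, 14 mm thick, 124 mm long, lying on the table inside the frame's bay beyond the left bar; leave it. Origin: under its middle
- sanding_block: Cork sanding block, 112 x 67 x 34 mm; leave it. Origin: middle of its underside

How it is judged:
By the outcome, as a careful person would: the job done as asked, in the order asked, and still so for the second after the job is handed in, with the robot touching nothing.
It also fails if it takes over 72 s, if anything falls off the work surface, if the arm or the gripper's body presses on something with over 40 N, if the wrist force passes 120 N, or if a joint passes its speed limit or range.

## Working session

There is one attempt and no reset: what is moved stays moved. The work goes in short steps, Python scripts to look and compute and a tool call to move; the robot and the scene stay as the last step left them, time stands still between calls to the robot, and variables do not carry over. Pictures are saved under pics/ and viewed, and the job is handed in when it is done.

Besides the shell and the picture viewer there is one more tool, called after "Request:" as name([rows], argument=value, ...), one row to a line, values as JSON. apply_moves: Moves the arm, as the interface text tells. Its arguments: {"type":"object","properties":{"rows":{"type":"array"},"grip":{"type":"number"},"grip_force":{"type":"number"}},"required":["rows"]}

```bash
ls; mkdir -p pics; python3 - <<'E'
from rig import r
import cv2
s=r.get_state()
print({k:(v if isinstance(v,float) else [round(float(x),4) for x in v]) for k,v in s.items()})
for n in ["scene","top"]:
    im=r.get_image(n); cv2.imwrite(f"pics/{n}0.png",im)
    m=r.camera_model(n); print(n,m["intrinsics"],m["pose"])
E
```

```text
pics
{'time_s': 0.0, 'joint_pos': [-1.3225, 0.4268, 0.0739, 1.6066, -0.0341, 1.1108, -0.0671], 'joint_vel': [-0.0007, -0.0002, -0.0001, -0.0013, -0.0001, -0.0005, -0.0003], 'effort': [0.0033, -94.9811, 3.7625, -46.3512, 0.0194, 0.0103, -0.0001], 'ee_pos': [0.2614, 0.6219, 0.2306], 'tool_rot': [-1.5721, -0.0001, -0.3979], 'force': [-0.5674, 0.0398, 0.3019], 'ft_torque': [-0.021, -0.0338, -0.0154], 'width': 0.08565392620617314}
scene [[426.80094818   0.         259.91217478]
 [  0.         426.80094818 189.63467295]
 [  0.           0.           1.        ]] [[-0.24198708  0.64503453 -0.72482598  1.73624387]
 [ 0.97016815  0.17216862 -0.17068021  0.2843523 ]
 [ 0.01469766 -0.74450549 -0.66745454  1.21736553]
 [ 0.          0.          0.          1.        ]]
top [[357.88975823   0.         254.87914689]
 [  0.         357.88975823 189.62420617]
 [  0.           0.           1.        ]] [[ 0.01488515 -0.99420794  0.10643775  0.4607789 ]
 [-0.99962297 -0.01234031  0.02452804 -0.01770635]
 [-0.0230725  -0.10676272 -0.99401679  1.22607063]
 [ 0.          0.          0.          1.        ]]
```

```bash
python3 - <<'E'
import cv2
for n in ["scene","top"]:
    im=cv2.imread(f"pics/{n}0.png"); cv2.imwrite(f"pics/{n}0b.png",cv2.resize(im,(800,600),interpolation=cv2.INTER_CUBIC))
E
```

```text
(no output)
```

View pics/scene0b.png

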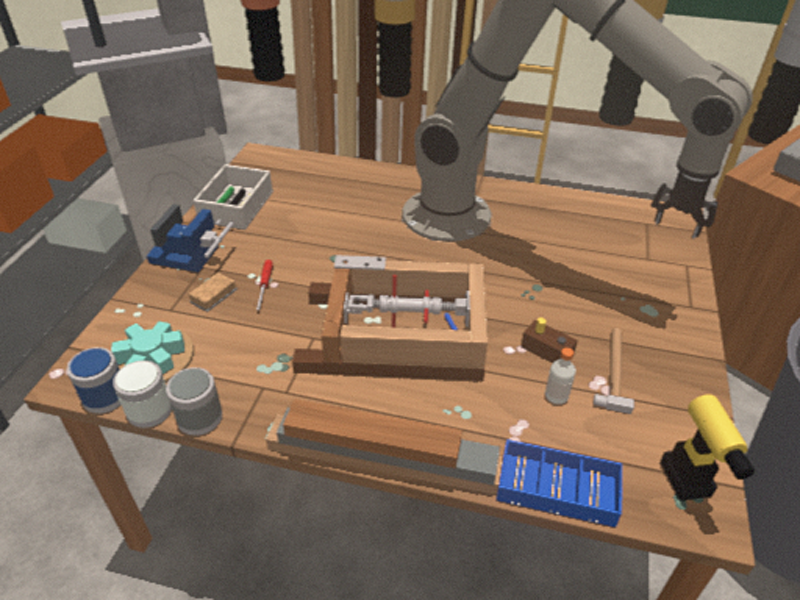

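View pics/top0b.png

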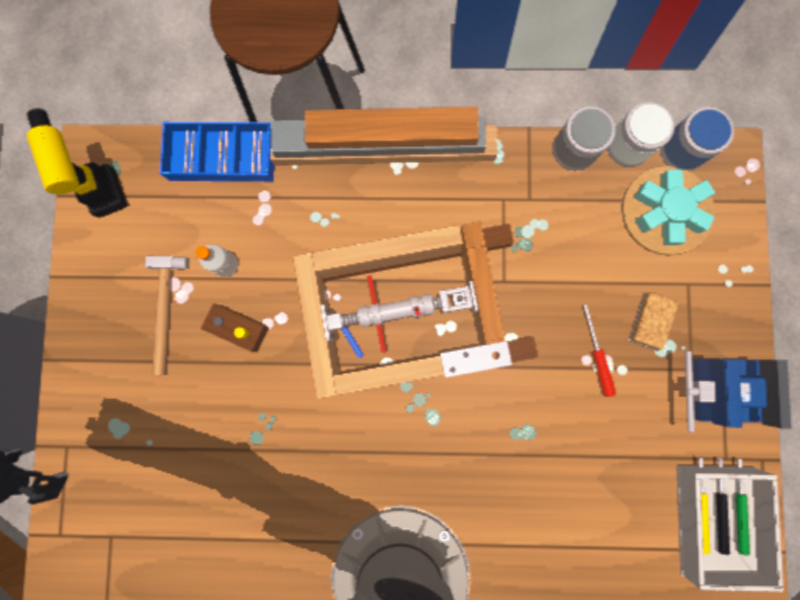

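The top view shows the frame at about (400,310), yawed slightly, with the left bar near level and the right bar near upright. The pin block is at (235,328), with the pin at the +y/near side. Enlarged crops come next.

```bash
python3 - <<'E'
import cv2
im=cv2.imread("pics/top0.png"); cv2.imwrite("pics/t1.png",cv2.resize(im[136:261,180:350],(800,588),interpolation=cv2.INTER_CUBIC))
im=cv2.imread("pics/top0.png"); cv2.imwrite("pics/t2.png",cv2.resize(im[180:240,120:200],(800,600),interpolation=cv2.INTER_CUBIC))
im=cv2.imread("pics/scene0.png"); cv2.imwrite("pics/s1.png",cv2.resize(im[155:245,190:318],(800,562),interpolation=cv2.INTER_CUBIC))
E
```

```text
(no output)
```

View pics/t1.png

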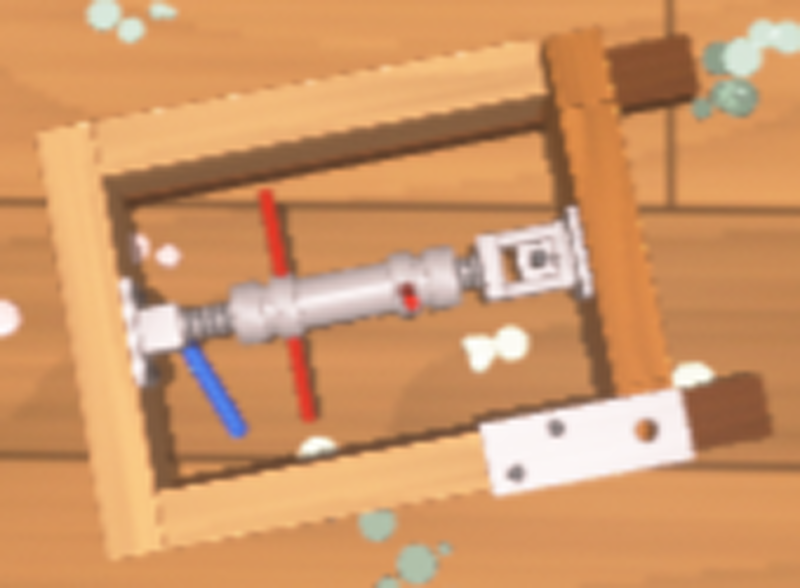

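View pics/t2.png

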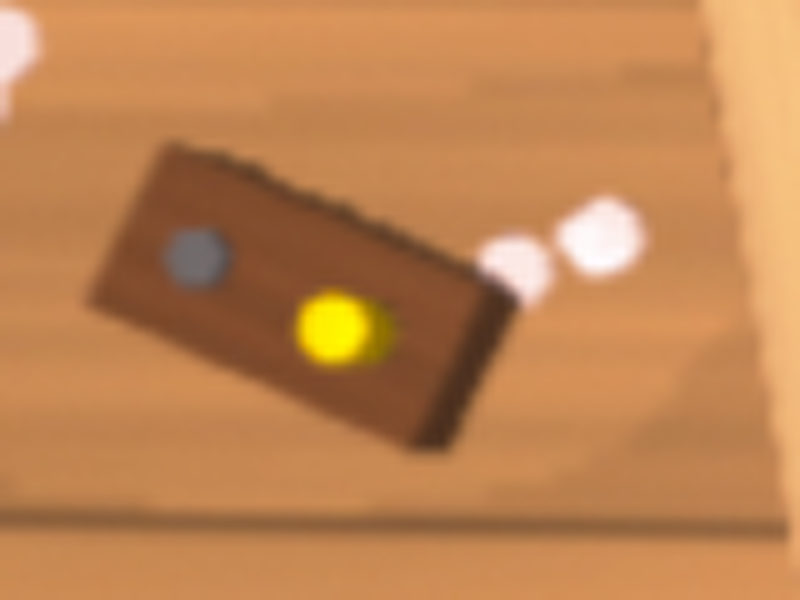

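View pics/s1.png

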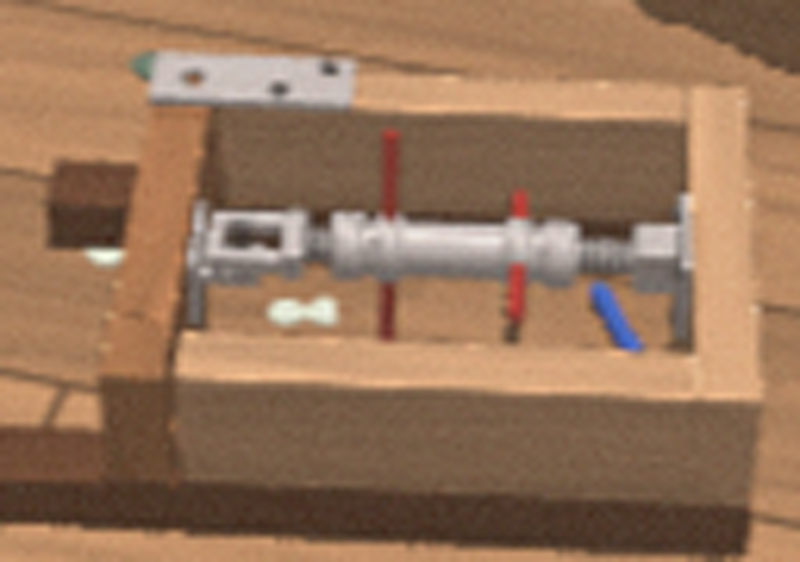

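```bash
cat > h.py <<'E'
import numpy as np, cv2, math
from scipy.optimize import least_squares
from scipy.spatial.transform import Rotation as Rot
from rig import r
def ray(n,uv,m=None):
    m=m or r.camera_model(n); K=np.array(m["intrinsics"]);P=np.array(m["pose"])
    d=P[:3,:3]@np.linalg.solve(K,np.array([uv[0],uv[1],1.])); return P[:3,3],d
def atz(n,uv,z,m=None):
    o,d=ray(n,uv,m); return o+d*(z-o[2])/d[2]
def proj(n,p,m=None):
    m=m or r.camera_model(n); K=np.array(m["intrinsics"]);P=np.array(m["pose"])
    q=K@(P[:3,:3].T@(np.array(p)-P[:3,3])); return q[:2]/q[2]
def tri(l,):
    A=np.zeros((3,3));b=np.zeros(3)
    for n,uv in l:
        o,d=ray(n,uv);d=d/np.linalg.norm(d);M=np.eye(3)-np.outer(d,d);A+=M;b+=M@o
    return np.linalg.solve(A,b)
t1=lambda u,v:(180+(u+.5)/4.706-.5,136+(v+.5)/4.706-.5)
t2=lambda u,v:(120+(u+.5)/10-.5,180+(v+.5)/10-.5)
s1=lambda u,v:(190+(u+.5)/6.25-.5,155+(v+.5)/6.25-.5)
E
python3 - <<'E'
from h import *
np.set_printoptions(precision=4,suppress=True)
obs=[("top",t1(40,133),(.143,.188,.129)),("top",t1(112,556),(-.143,.188,.129)),("top",t1(104,180),(.105,.150,.129)),("top",t1(160,490),(-.105,.150,.129)),("top",t1(545,40),(.143,-.150,.129)),("top",t1(548,97),(.105,-.15,.129)),
("scene",s1(755,393),(.143,.188,.129)),("scene",s1(745,90),(-.143,.188,.129)),("scene",s1(180,375),(.143,-.150,.129)),("scene",s1(693,390-28),(.105,.150,.129)),("scene",s1(690,118),(-.105,.15,.129))]
def w(q,p):
    c,s=math.cos(q[2]),math.sin(q[2]); return np.array([q[0]+c*p[0]-s*p[1],q[1]+s*p[0]+c*p[1],p[2]])
f=lambda q:np.concatenate([proj(n,w(q,p))-uv for n,uv,p in obs])
s=least_squares(f,[.58,0,.18],loss="soft_l1");print(s.x);print(s.fun.reshape(-1,2))
q=s.x
def inv(P): 
    c,s_=math.cos(q[2]),math.sin(q[2]);d=P[:2]-q[:2];return np.array([c*d[0]+s_*d[1],-s_*d[0]+c*d[1],P[2]])
for nm,a,b in [("barlfar",t1(265,190),s1(515,325)),("barlnear",t1(310,418),s1(521,193)),("barrtop",t1(408,297),s1(391,132)),("straphole",t1(646,430),s1(193,77))]:
    P=tri([("top",a),("scene",b)]);print(nm,P,inv(P), proj("top",P)-a)
print("strap z135",atz("top",t1(646,430),.135),inv(atz("top",t1(646,430),.135)),atz("scene",s1(193,77),.135))
for nm,a in [("collarL",t1(243,312)),("collarR",t1(445,276)),("stud",t1(540,258))]: print(nm,inv(atz("top",a,.105)))
for z in (.088,): print("pin",atz("top",t2(331,328),z),"bolt",atz("top",t2(197,258),.064+.006))
print("blk",[atz("top",t2(*u),.05)[:2] for u in [(170,143),(90,300),(410,448),(487,285)]])
E
```

```text
[0.5535 0.0077 0.1936]
[[-0.1958 -0.3742]
 [-0.669   1.1613]
 [ 0.1398 -0.7015]
 [-0.6204  0.5084]
 [-0.9478 -0.0634]
 [ 0.7364 -0.3838]
 [ 0.7379  1.2396]
 [-0.3751 -0.7952]
 [-1.8141 -0.291 ]
 [-0.239  -1.7969]
 [-0.784   0.2928]]
barlfar [0.6217 0.0694 0.1179] [0.0788 0.0474 0.1179] [ 0.1013 -0.0218]
barlnear [0.4713 0.0392 0.0872] [-0.0747  0.0467  0.0872] [-0.1999  0.044 ]
barrtop [ 0.5462 -0.0263  0.1848] [-0.0138 -0.032   0.1848] [ 0.2048 -0.0462]
straphole [ 0.4665 -0.1801  0.1331] [-0.1216 -0.1675  0.1331] [ 0.0087 -0.0019]
strap z135 [ 0.4665 -0.1798  0.135 ] [-0.1215 -0.1672  0.135 ] [ 0.4687 -0.1793  0.135 ]
collarL [0.0024 0.077  0.105 ]
collarR [ 0.0019 -0.0601  0.105 ]
stud [ 0.0023 -0.1246  0.105 ]
pin [0.5055 0.3363 0.088 ] bolt [0.5284 0.3869 0.07  ]
blk [array([0.5677, 0.4049]), array([0.5151, 0.429 ]), array([0.4679, 0.3202]), array([0.5219, 0.2969])]
```

```bash
cat >> h.py <<'E'
YAW=0.192
F0=np.array([0.5555,0.0081])
ex=np.array([math.cos(YAW),math.sin(YAW)]); ey=np.array([-math.sin(YAW),math.cos(YAW)])
def fw(x,y,z): return np.array([*(F0+x*ex+y*ey),z])
def inv(P):
    d=np.array(P[:2])-F0; return np.array([d@ex,d@ey,P[2]])
def plan(target,yaw=YAW,cmd=None):
    s=r.get_state(); p=np.array(s["ee_pos"]); R=Rot.from_euler("xyz",s["tool_rot"]).as_matrix()
    Rt=Rot.from_euler("xyz",[-math.pi/2,0,yaw]).as_matrix()
    sh=R.T@(np.array(target)-p)/.12; w=Rot.from_matrix(R.T@Rt).as_rotvec()/(math.pi/2)
    print("t",round(s["time_s"],2),"shift",sh.round(3),"turn",w.round(4),"F",np.round(s["force"],1),"frame pos",inv(p).round(4))
E
python3 - <<'E'
from h import *
plan(fw(-.05,.047,.2))
E
```

```text
t 0.1 shift [ 3.678  0.26  -3.672] turn [ 7.000e-04 -3.755e-01 -2.000e-04] F [-0.  -0.9 -0.7] frame pos [-0.1716  0.6587  0.2307]
```

Request:
apply_moves([
  [[0.1,0,-0.1,0,-0.04,0],[0.2,0,-0.2,0,-0.08,0],[0.3,0,-0.3,0,-0.12,0],[0.4,0,-0.4,0,-0.16,0],[0.5,0,-0.5,0,-0.2,0],[0.6,0,-0.6,0,-0.24,0],[0.7,0,-0.7,0,-0.28,0],[0.8,0,-0.8,0,-0.32,0],[0.9,0,-0.9,0,-0.35,0],[1,0,-1,0,-0.3755,0]],
], grip=0)

```text
time_s: 1.1
ee_pos: [0.3258, 0.4643, 0.231]
tool_rot: [-1.571, 0.0, 0.194]
force: [-0.1, -0.1, 0.1]
width: -0.0004
```

```bash
python3 - <<'E'
from h import *
plan(fw(-.05,.047,.2))
E
```

```text
t 1.1 shift [ 0.73   0.26  -3.707] turn [ 0.0003  0.0012 -0.0002] F [-0.1 -0.1  0.1] frame pos [-0.1385  0.4916  0.231 ]
```

Request:
apply_moves([
  [[0.05,0,-0.2,0,0,0],[0.1,0,-0.4,0,0,0],[0.2,0,-0.6,0,0,0],[0.3,0,-0.8,0,0,0],[0.4,0,-1,0,0,0],[0.5,0,-1,0,0,0],[0.6,0,-1,0,0,0],[0.7,0,-1,0,0,0],[0.73,0,-1,0,0,0],[0.73,0,-1,0,0,0]],
])

```text
time_s: 2.1
ee_pos: [0.4346, 0.3646, 0.2309]
tool_rot: [-1.571, 0.001, 0.192]
force: [0.3, -0.2, 0.0]
width: -0.0002
```

Request:
apply_moves([
  [[0,0,-0.1,0,0,0],[0,0,-0.2,0,0,0],[0,0,-0.3,0,0,0],[0,0,-0.4,0,0,0],[0,0,-0.5,0,0,0],[0,0,-0.6,0,0,0],[0,0,-0.7,0,0,0],[0,0,-0.8,0,0,0],[0,0,-0.9,0,0,0],[0,0,-1,0,0,0]],
])

```text
time_s: 3.1
ee_pos: [0.4576, 0.2453, 0.2313]
tool_rot: [-1.571, 0.0, 0.192]
force: [-0.1, 0.2, 0.6]
width: 0.0003
```

Request:
apply_moves([
  [[0,0,-0.1,0,0,0],[0,0,-0.2,0,0,0],[0,0,-0.3,0,0,0],[0,0,-0.4,0,0,0],[0,0,-0.5,0,0,0],[0,0,-0.6,0,0,0],[0,0,-0.7,0,0,0],[0,0,-0.8,0,0,0],[0,0,-0.9,0,0,0],[0,0,-1,0,0,0]],
])

```text
time_s: 4.1
ee_pos: [0.4805, 0.1275, 0.2313]
tool_rot: [-1.571, 0.0, 0.192]
force: [-0.2, -0.3, -0.1]
width: 0.0001
```

```bash
python3 - <<'E'
from h import *
plan(fw(-.05,.047,.13))
E
```

```text
t 4.1 shift [ 0.007  0.844 -0.704] turn [ 0. -0. -0.] F [-0.2 -0.3 -0.1] frame pos [-0.0508  0.1315  0.2313]
```

Request:
apply_moves([
  [[0,0,-0.2,0,0,0],[0,0.05,-0.4,0,0,0],[0,0.1,-0.6,0,0,0],[0,0.2,-0.704,0,0,0],[0,0.3,-0.704,0,0,0],[0,0.45,-0.704,0,0,0],[0,0.6,-0.704,0,0,0],[0,0.75,-0.704,0,0,0],[0,0.84,-0.704,0,0,0],[0,0.84,-0.704,0,0,0]],
])

```text
time_s: 5.1
ee_pos: [0.4956, 0.0457, 0.1292]
tool_rot: [-1.571, 0.002, 0.193]
force: [0.8, -0.4, 0.6]
width: -0.0002
```

```bash
python3 - <<'E'
from h import *
plan(fw(-.05,.047,.105))
s=r.get_state();print(s["ft_torque"])
for n in ("wrist","scene","top"): cv2.imwrite(f"pics/{n}1.png",r.get_image(n))
im=cv2.imread("pics/scene1.png"); cv2.imwrite("pics/s2.png",cv2.resize(im[135:245,190:318],(800,687)[:2] if 0 else (698,600),interpolation=cv2.INTER_CUBIC))
E
```

```text
t 5.1 shift [ 0.014  0.202 -0.011] turn [ 0.0002  0.0003 -0.0016] F [ 0.8 -0.4  0.6] frame pos [-0.0516  0.0483  0.1292]
[ 0.00510804 -0.06388499  0.00953051]
```

View pics/s2.png

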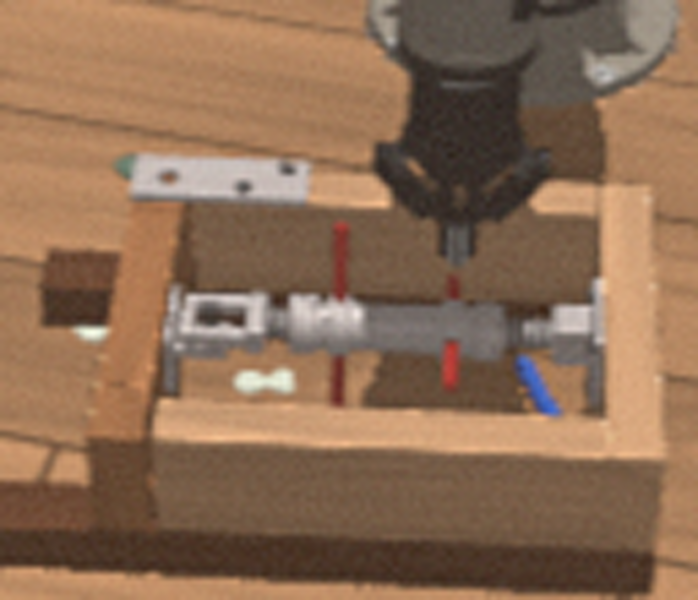

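View pics/wrist1.png

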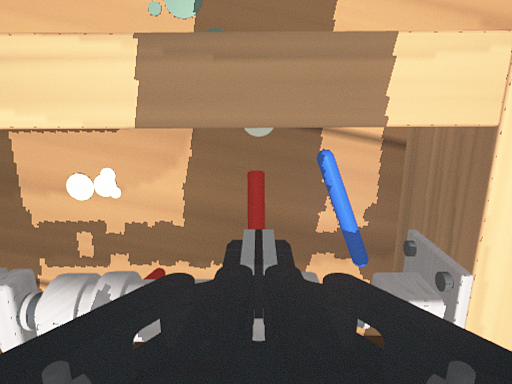

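Request:
apply_moves([
  [[0,0.08,0,0,0,0],[0,0.15,0,0,0,0],[0,0.22,0,0,0,0],[0,0.27,0,0,0,0],[0,0.32,0,0,0,0],[0,0.37,0,0,0,0],[0,0.42,0,0,0,0],[0,0.46,0,0,0,0],[0,0.5,0,0,0,0],[0,0.53,0,0,0,0]],
])

```text
time_s: 6.25
ee_pos: [0.4965, 0.0455, 0.0666]
tool_rot: [-1.571, 0.0, 0.192]
force: [-2.8, 0.2, 9.5]
width: -0.0002
```

```bash
python3 - <<'E'
from h import *
plan(fw(-.036,-.033,.19))
s=r.get_state();print(s["ft_torque"])
for n in ("wrist",): cv2.imwrite(f"pics/{n}2.png",r.get_image(n))
E
```

```text
t 6.25 shift [ 0.123 -1.028 -0.674] turn [-0.     -0.0001 -0.    ] F [-2.8  0.2  9.5] frame pos [-0.0508  0.0479  0.0666]
[-0.06200797  0.51062804 -0.0176698 ]
```

View pics/wrist2.png

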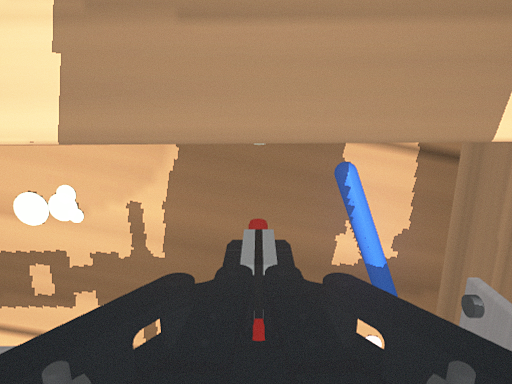

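Request:
apply_moves([
  [[0,-0.2,0,0,0,0],[0,-0.45,0,0,0,0],[0,-0.7,-0.05,0,0,0],[0.03,-0.95,-0.15,0,0,0],[0.06,-1,-0.3,0,0,0],[0.1,-1,-0.45,0,0,0],[0.12,-1,-0.6,0,0,0],[0.12,-1,-0.67,0,0,0],[0.12,-1,-0.67,0,0,0],[0.12,-0.95,-0.67,0,0,0]],
])

```text
time_s: 7.3
ee_pos: [0.526, -0.0301, 0.1809]
tool_rot: [-1.571, -0.001, 0.192]
force: [1.0, -0.5, -0.6]
width: -0.0001
```

```bash
python3 - <<'E'
from h import *
plan(fw(-.05,-.033,.067))
for n in ("wrist","scene"): cv2.imwrite(f"pics/{n}3.png",r.get_image(n))
E
```

```text
t 7.3 shift [-0.115  0.949 -0.01 ] turn [-0.0002  0.      0.0004] F [ 1.  -0.5 -0.6] frame pos [-0.0363 -0.0318  0.1809]
```

View pics/wrist3.png

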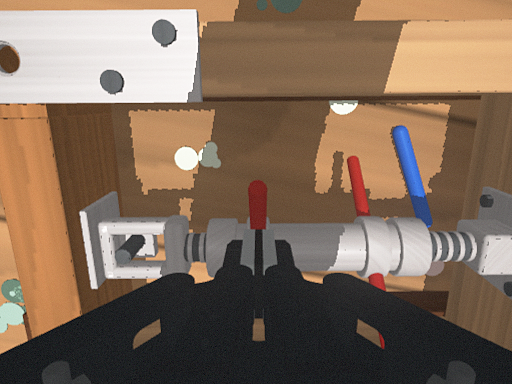

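Request:
apply_moves([
  [[0,0.12,0,0,0,0],[0,0.24,0,0,0,0],[-0.02,0.36,0,0,0,0],[-0.05,0.48,0,0,0,0],[-0.08,0.58,0,0,0,0],[-0.11,0.68,0,0,0,0],[-0.11,0.77,0,0,0,0],[-0.11,0.85,0,0,0,0],[-0.11,0.92,0,0,0,0],[-0.11,0.97,0,0,0,0]],
])

```text
time_s: 8.4
ee_pos: [0.5128, -0.0322, 0.0643]
tool_rot: [-1.57, 0.0, 0.193]
force: [-2.3, 0.3, 9.9]
width: 0.0001
```

```bash
python3 - <<'E'
from h import *
plan(fw(-.036,.047+.004,.19))
s=r.get_state();print(s["ft_torque"])
E
```

```text
t 8.4 shift [ 0.114 -1.047  0.687] turn [-0.0003  0.0007 -0.0002] F [-2.3  0.3  9.9] frame pos [-0.0497 -0.0314  0.0643]
[ 0.12521558  0.62155793 -0.02181758]
```

Request:
apply_moves([
  [[0,-0.2,0,0,0,0],[0,-0.45,0,0,0,0],[0,-0.7,0.05,0,0,0],[0.03,-0.95,0.15,0,0,0],[0.06,-1,0.3,0,0,0],[0.1,-1,0.45,0,0,0],[0.11,-1,0.6,0,0,0],[0.11,-1,0.68,0,0,0],[0.11,-1,0.68,0,0,0],[0.11,-0.97,0.68,0,0,0]],
])

```text
time_s: 9.4
ee_pos: [0.5104, 0.0491, 0.181]
tool_rot: [-1.571, -0.0, 0.192]
force: [0.0, -0.5, 0.8]
width: -0.0001
```

```bash
python3 - <<'E'
from h import *
plan(fw(-.05,.051,.067))
for n in ("wrist","scene","top"): cv2.imwrite(f"pics/{n}4.png",r.get_image(n))
E
```

```text
t 9.4 shift [-0.114  0.95   0.018] turn [0.0001 0.0001 0.0003] F [ 0.  -0.5  0.8] frame pos [-0.0364  0.0489  0.181 ]
```

View pics/wrist4.png

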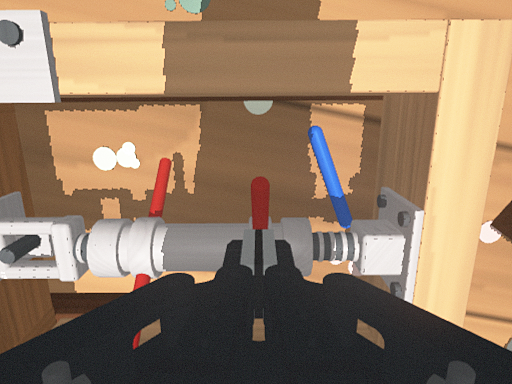

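Request:
apply_moves([
  [[0,0.12,0,0,0,0],[0,0.24,0,0,0,0],[-0.02,0.32,0,0,0,0],[-0.04,0.38,0,0,0,0],[-0.06,0.43,0,0,0,0],[-0.08,0.48,0,0,0,0],[-0.1,0.52,0,0,0,0],[-0.11,0.56,0,0,0,0],[-0.11,0.6,0,0,0,0],[-0.11,0.64,0,0,0,0]],
])

```text
time_s: 10.55
ee_pos: [0.4982, 0.0469, 0.1047]
tool_rot: [-1.57, -0.002, 0.191]
force: [0.2, 1.6, 12.5]
width: 0.0001
```

```bash
cat >> h.py <<'E'
AX=0.0
def tq():
    s=r.get_state(); p=inv(s["ee_pos"]); F=np.array(s["force"]); fx=F[:2]@ex; fz=F[2]
    zc=p[2]-.105; out=[]
    for e in (-.011,0,.011):
        x=p[0]+e-AX; th=math.degrees(math.atan2(zc-5e-3,-x)); out.append((round(th,1),round(zc*fx-x*fz,3)))
    print("tool",p.round(4),"fx,fz",round(fx,2),round(fz,2),"(theta,torque) outer/mid/inner",out,"ft",np.round(s["ft_torque"],3))
E
python3 - <<'E'
from h import *
plan(fw(-.05,.051,.067));tq()
E
```

```text
t 10.55 shift [-0.01   0.314  0.017] turn [-0.0002 -0.0005  0.0011] F [ 0.2  1.6 12.5] frame pos [-0.0488  0.049   0.1047]
tool [-0.0488  0.049   0.1047] fx,fz 0.53 12.46 (theta,torque) outer/mid/inner [(-5.1, np.float64(0.745)), (-6.2, np.float64(0.608)), (-8.0, np.float64(0.471))] ft [ 0.545  0.155 -0.025]
```

Request:
apply_moves([
  [[0,0.012,0,0,0,0],[0,0.024,0,0,0,0],[0,0.036,0,0,0,0],[0,0.048,0,0,0,0],[0,0.06,0,0,0,0],[0,0.072,0,0,0,0],[0,0.084,0,0,0,0],[0,0.096,0,0,0,0],[0,0.108,0,0,0,0],[0,0.12,0,0,0,0]],
])

```text
time_s: 11.55
ee_pos: [0.499, 0.0469, 0.0907]
tool_rot: [-1.571, -0.003, 0.191]
force: [2.6, 2.6, 13.8]
width: 0.0001
```

```bash
python3 - <<'E'
from h import *
tq()
E
```

```text
tool [-0.0481  0.0489  0.0907] fx,fz 3.08 13.82 (theta,torque) outer/mid/inner [(-18.1, np.float64(0.772)), (-21.9, np.float64(0.62)), (-27.5, np.float64(0.468))] ft [ 0.513 -0.596  0.004]
```

Request:
apply_moves([
  [[0,0.007,0,0,0,0],[0,0.014,0,0,0,0],[0,0.021,0,0,0,0],[0,0.028,0,0,0,0],[0,0.035,0,0,0,0],[0,0.042,0,0,0,0],[0,0.049,0,0,0,0],[0,0.056,0,0,0,0],[0,0.063,0,0,0,0],[0,0.07,0,0,0,0]],
])

```text
time_s: 12.55
ee_pos: [0.4982, 0.0468, 0.082]
tool_rot: [-1.571, -0.002, 0.191]
force: [-2.1, 0.9, 12.7]
width: 0.0
```

```bash
python3 - <<'E'
from h import *
tq()
cv2.imwrite("pics/scene5.png",r.get_image("scene"))
im=cv2.imread("pics/scene5.png"); cv2.imwrite("pics/s5.png",cv2.resize(im[155:245,190:318],(800,562),interpolation=cv2.INTER_CUBIC))
E
```

```text
tool [-0.0489  0.0489  0.082 ] fx,fz -1.92 12.67 (theta,torque) outer/mid/inner [(-25.1, np.float64(0.802)), (-29.8, np.float64(0.663)), (-36.5, np.float64(0.524))] ft [0.302 0.252 0.029]
```

View pics/s5.png

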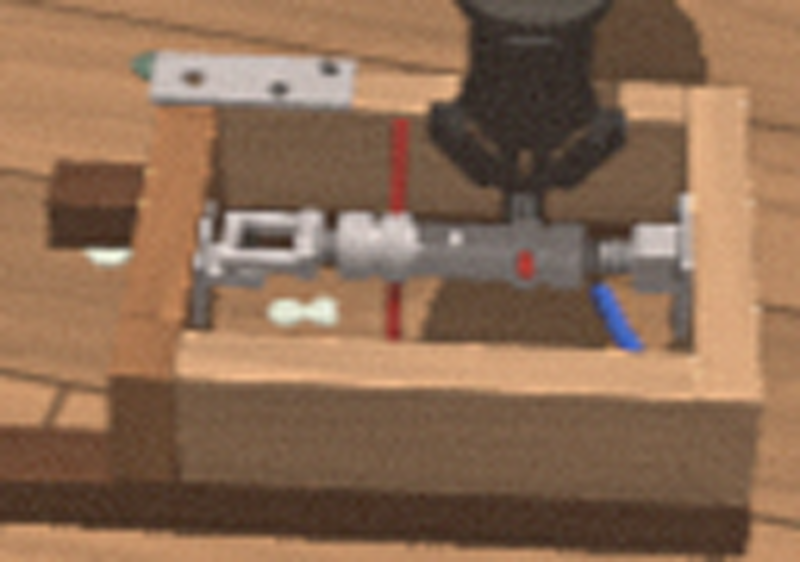

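Request:
apply_moves([
  [[0,0.005,0,0,0,0],[0,0.01,0,0,0,0],[0,0.015,0,0,0,0],[0,0.02,0,0,0,0],[0,0.025,0,0,0,0],[0,0.03,0,0,0,0],[0,0.035,0,0,0,0],[0,0.04,0,0,0,0],[0,0.045,0,0,0,0],[0,0.05,0,0,0,0]],
])

```text
time_s: 13.6
ee_pos: [0.4979, 0.0467, 0.0759]
tool_rot: [-1.571, -0.001, 0.191]
force: [-3.3, 2.0, 10.7]
width: 0.0
```

```bash
python3 - <<'E'
from h import *
tq(); plan(fw(-.036,-.029,.19))
E
```

```text
tool [-0.0492  0.0489  0.0759] fx,fz -2.9 10.71 (theta,torque) outer/mid/inner [(-29.6, np.float64(0.729)), (-34.8, np.float64(0.611)), (-41.8, np.float64(0.493))] ft [0.478 0.628 0.05 ]
t 13.6 shift [ 0.111 -0.951 -0.649] turn [-0.0001 -0.0004  0.0007] F [-3.3  2.  10.7] frame pos [-0.0492  0.0489  0.0759]
```

Request:
apply_moves([
  [[0,-0.2,0,0,0,0],[0,-0.45,0,0,0,0],[0,-0.7,-0.05,0,0,0],[0.03,-0.9,-0.15,0,0,0],[0.06,-0.95,-0.3,0,0,0],[0.1,-0.95,-0.45,0,0,0],[0.11,-0.95,-0.6,0,0,0],[0.11,-0.95,-0.65,0,0,0],[0.11,-0.95,-0.65,0,0,0],[0.11,-0.9,-0.65,0,0,0]],
])

```text
time_s: 14.6
ee_pos: [0.5253, -0.0265, 0.1835]
tool_rot: [-1.571, -0.001, 0.192]
force: [0.6, -0.4, 0.2]
width: 0.0
```

```bash
python3 - <<'E'
from h import *
plan(fw(-.05,-.029,.067))
for n in ("wrist","top"): cv2.imwrite(f"pics/{n}6.png",r.get_image(n))
im=cv2.imread("pics/top6.png"); cv2.imwrite("pics/t6.png",cv2.resize(im[136:261,180:350],(800,588),interpolation=cv2.INTER_CUBIC))
E
```

```text
t 14.6 shift [-0.116  0.971 -0.006] turn [-0.0001  0.0001  0.0005] F [ 0.6 -0.4  0.2] frame pos [-0.0362 -0.0283  0.1835]
```

View pics/wrist6.png

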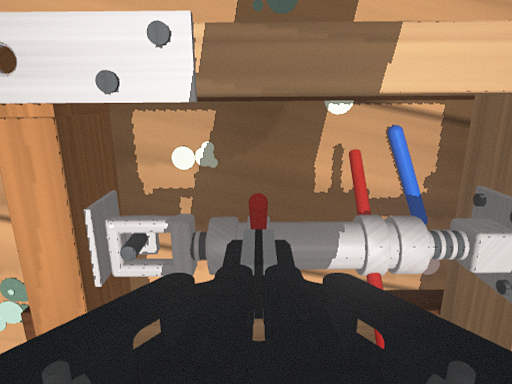

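View pics/t6.png

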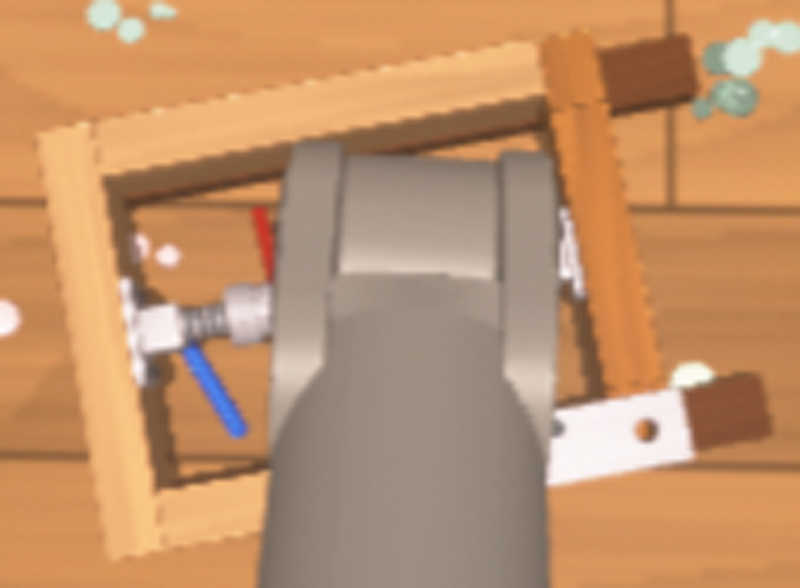

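Request:
apply_moves([
  [[0,0.06,0,0,0,0],[0,0.1,0,0,0,0],[0,0.13,0,0,0,0],[0,0.15,0,0,0,0],[0,0.17,0,0,0,0],[0,0.19,0,0,0,0],[0,0.21,0,0,0,0],[0,0.23,0,0,0,0],[0,0.25,0,0,0,0],[0,0.27,0,0,0,0]],
])

```text
time_s: 15.7
ee_pos: [0.5264, -0.027, 0.1516]
tool_rot: [-1.571, -0.003, 0.192]
force: [1.5, 1.0, 9.0]
width: 0.0001
```

```bash
python3 - <<'E'
from h import *
tq()
E
```

```text
tool [-0.0353 -0.0289  0.1516] fx,fz 1.68 9.02 (theta,torque) outer/mid/inner [(42.0, np.float64(0.496)), (49.8, np.float64(0.397)), (59.8, np.float64(0.297))] ft [ 0.033 -0.354 -0.034]
```

Request:
apply_moves([
  [[-0.004,0.007,0,0,0,0],[-0.008,0.014,0,0,0,0],[-0.012,0.021,0,0,0,0],[-0.016,0.028,0,0,0,0],[-0.02,0.035,0,0,0,0],[-0.024,0.042,0,0,0,0],[-0.028,0.049,0,0,0,0],[-0.032,0.056,0,0,0,0],[-0.036,0.063,0,0,0,0],[-0.04,0.07,0,0,0,0]],
])

```text
time_s: 16.7
ee_pos: [0.5215, -0.0279, 0.1433]
tool_rot: [-1.571, -0.002, 0.192]
force: [1.0, 1.2, 8.0]
width: -0.0002
```

```bash
python3 - <<'E'
from h import *
tq()
E
```

```text
tool [-0.0402 -0.0289  0.1433] fx,fz 1.2 7.99 (theta,torque) outer/mid/inner [(33.0, np.float64(0.455)), (39.6, np.float64(0.367)), (48.7, np.float64(0.279))] ft [ 0.243 -0.272  0.019]
```

Request:
apply_moves([
  [[-0.004,0.008,0,0,0,0],[-0.008,0.016,0,0,0,0],[-0.012,0.024,0,0,0,0],[-0.016,0.032,0,0,0,0],[-0.02,0.04,0,0,0,0],[-0.024,0.048,0,0,0,0],[-0.028,0.056,0,0,0,0],[-0.032,0.064,0,0,0,0],[-0.036,0.072,0,0,0,0],[-0.04,0.08,0,0,0,0]],
])

```text
time_s: 17.7
ee_pos: [0.5165, -0.0289, 0.1336]
tool_rot: [-1.571, -0.002, 0.192]
force: [-0.9, 0.1, 10.3]
width: -0.0
```

```bash
python3 - <<'E'
from h import *
tq()
E
```

```text
tool [-0.0454 -0.0288  0.1336] fx,fz -0.82 10.26 (theta,torque) outer/mid/inner [(22.7, np.float64(0.555)), (27.5, np.float64(0.442)), (34.5, np.float64(0.329))] ft [ 0.101  0.389 -0.011]
```

Request:
apply_moves([
  [[0,0.004,0,0,0,0],[0,0.008,0,0,0,0],[0,0.012,0,0,0,0],[0,0.016,0,0,0,0],[0,0.02,0,0,0,0],[0,0.024,0,0,0,0],[0,0.028,0,0,0,0],[0,0.032,0,0,0,0],[0,0.036,0,0,0,0],[0,0.04,0,0,0,0]],
])

```text
time_s: 18.7
ee_pos: [0.5166, -0.0289, 0.1289]
tool_rot: [-1.571, -0.002, 0.192]
force: [-2.2, 1.2, 12.2]
width: 0.0001
```

```bash
python3 - <<'E'
from h import *
tq(); tq()
im=r.get_image("wrist");cv2.imwrite("pics/wrist7.png",im)
E
```

```text
tool [-0.0453 -0.0289  0.1289] fx,fz -1.95 12.16 (theta,torque) outer/mid/inner [(18.5, np.float64(0.638)), (22.6, np.float64(0.504)), (28.8, np.float64(0.371))] ft [ 0.03   0.424 -0.02 ]
tool [-0.0453 -0.0289  0.1289] fx,fz -1.95 12.16 (theta,torque) outer/mid/inner [(18.5, np.float64(0.638)), (22.6, np.float64(0.504)), (28.8, np.float64(0.371))] ft [ 0.03   0.424 -0.02 ]
```

View pics/wrist7.png

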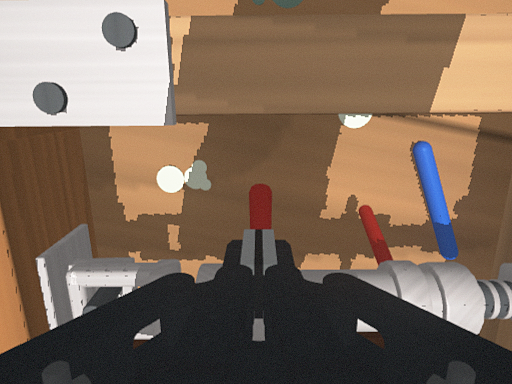

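Request:
apply_moves([
  [[0,0.0025,0,0,0,0],[0,0.005,0,0,0,0],[0,0.0075,0,0,0,0],[0,0.01,0,0,0,0],[0,0.0125,0,0,0,0],[0,0.015,0,0,0,0],[0,0.0175,0,0,0,0],[0,0.02,0,0,0,0],[0,0.0225,0,0,0,0],[0,0.025,0,0,0,0]],
])

```text
time_s: 19.75
ee_pos: [0.516, -0.0291, 0.1257]
tool_rot: [-1.571, -0.001, 0.192]
force: [-4.8, -0.2, 13.9]
width: 0.0001
```

```bash
python3 - <<'E'
from h import *
tq()
E
```

```text
tool [-0.0459 -0.029   0.1257] fx,fz -4.77 13.93 (theta,torque) outer/mid/inner [(15.5, np.float64(0.693)), (18.9, np.float64(0.54)), (24.3, np.float64(0.387))] ft [-0.184  1.056 -0.013]
```

Request:
apply_moves([
  [[0,-0.2,0,0,0,0],[0,-0.4,0,0,0,0],[0,-0.6,0.1,0,0,0],[0,-0.7,0.25,0,0,0],[0,-0.8,0.4,0,0,0],[0,-0.8,0.55,0,0,0],[0,-0.8,0.7,0,0,0],[0,-0.8,0.85,0,0,0],[0,-0.8,1,0,0,0],[0,-0.8,1,0,0,0]],
], grip=0.6)

```text
time_s: 20.75
ee_pos: [0.4925, 0.0911, 0.2211]
tool_rot: [-1.57, 0.0, 0.195]
force: [-0.0, 0.2, -0.5]
width: 0.0511
```

```bash
python3 - <<'E'
from h import *
plan([.5055,.3363,.2]); plan([.4665+.001,-.1798,.2])
for n in ("wrist","scene"): cv2.imwrite(f"pics/{n}8.png",r.get_image(n))
im=cv2.imread("pics/scene8.png"); cv2.imwrite("pics/s8.png",cv2.resize(im[155:245,190:318],(800,562),interpolation=cv2.INTER_CUBIC))
E
```

```text
t 20.75 shift [0.502 0.177 1.984] turn [-0.0004  0.0018 -0.    ] F [-0.   0.2 -0.5] frame pos [-0.046   0.0935  0.2211]
t 20.75 shift [-0.641  0.174 -2.175] turn [-0.0004  0.0018 -0.    ] F [-0.   0.2 -0.5] frame pos [-0.046   0.0935  0.2211]
```

View pics/s8.png

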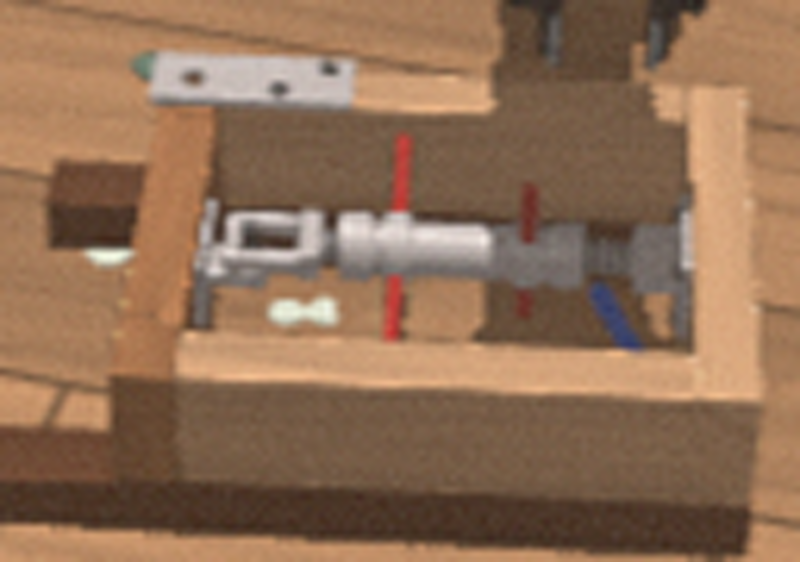

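Request:
apply_moves([
  [[0.05,0,0.1,0,0,0],[0.1,0,0.2,0,0,0],[0.15,0,0.3,0,0,0],[0.2,0,0.4,0,0,0],[0.25,0,0.5,0,0,0],[0.3,0,0.6,0,0,0],[0.35,0,0.7,0,0,0],[0.4,0,0.8,0,0,0],[0.45,0,0.9,0,0,0],[0.5,0,1,0,0,0]],
])

```text
time_s: 21.85
ee_pos: [0.5292, 0.2192, 0.2211]
tool_rot: [-1.571, 0.0, 0.192]
force: [0.5, -0.1, 0.5]
width: 0.0509
```

Request:
apply_moves([
  [[0,0,0.2,0,0,0],[0,0,0.4,0,0,0],[0,0,0.6,0,0,0],[0,0.1,0.75,0,0,0],[0,0.2,0.85,0,0,0],[0,0.3,0.92,0,0,0],[0,0.4,0.97,0,0,0],[0,0.5,0.98,0,0,0],[0,0.5,0.98,0,0,0],[0,0.5,0.98,0,0,0]],
])

```text
time_s: 22.85
ee_pos: [0.5067, 0.3327, 0.1609]
tool_rot: [-1.571, 0.0, 0.191]
force: [0.4, 0.4, -0.3]
width: 0.0512
```

```bash
python3 - <<'E'
from h import *
plan([.5055,.3363,.2])
m=r.camera_model("wrist"); cv2.imwrite("pics/wrist9.png",r.get_image("wrist")); print(np.array(m["pose"]).round(4).tolist(), m["intrinsics"][0][0])
np.savez("w9.npz",K=m["intrinsics"],P=m["pose"])
E
```

```text
t 22.85 shift [-0.004 -0.326  0.031] turn [ 0.0004 -0.0006 -0.0003] F [ 0.4  0.4 -0.3] frame pos [0.0141 0.328  0.1609]
[[-0.1898, 0.9477, 0.2565, 0.4423], [0.9818, 0.1831, 0.0499, 0.3197], [0.0003, 0.2613, -0.9653, 0.3033], [0.0, 0.0, 0.0, 1.0]] 329.82577445325126
```

View pics/wrist9.png

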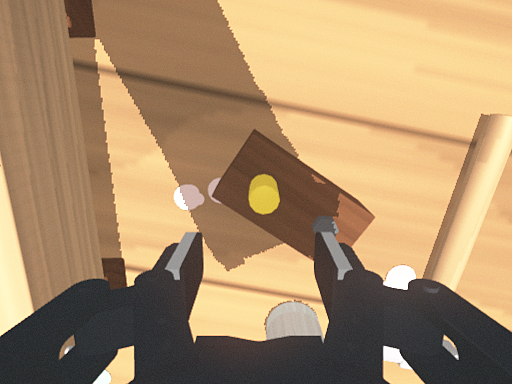

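```bash
python3 - <<'E'
from h import *
d=np.load("w9.npz");m={"intrinsics":d["K"],"pose":d["P"]}
im=cv2.imread("pics/wrist9.png")
hsv=cv2.cvtColor(im,cv2.COLOR_BGR2HSV); k=cv2.inRange(hsv,(22,150,80),(35,255,255))
k[:150]=0;k[240:]=0;k[:,:240]=0;k[:,290:]=0
ys,xs=np.nonzero(k);c=(xs.mean(),ys.mean());print(c,xs.min(),xs.max(),ys.min(),ys.max())
print(atz("",c,.069,m))
p=[.5055,.3363]
for z in (.05,.088):print(proj("",[*p,z],m))
cv2.imwrite("pics/w9c.png",cv2.resize(im[150:240,210:350],(800,514),interpolation=cv2.INTER_CUBIC))
E
```

```text
(np.float64(263.44610778443115), np.float64(194.0878243512974)) 249 279 174 213
[0.50615119 0.33604114 0.069     ]
[263.55324905 186.89559065]
[264.43685852 200.78607251]
```

View pics/w9c.png

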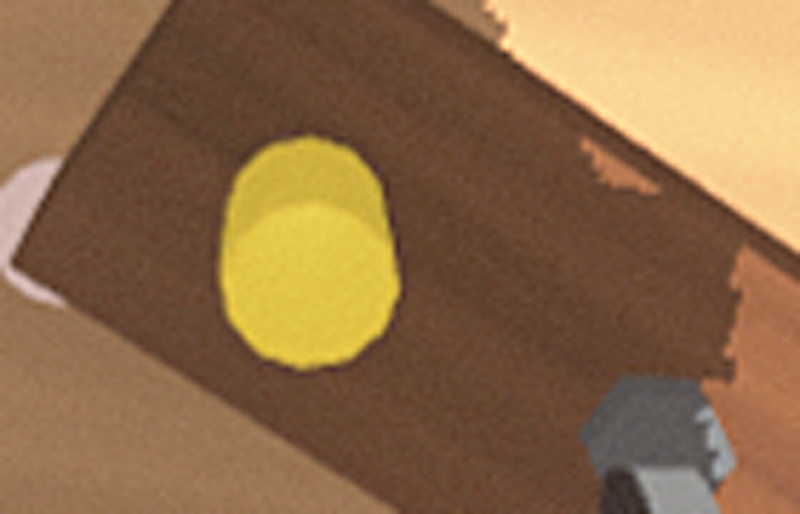

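Request:
apply_moves([
  [[0,0.1,0.028,0,0,0],[0,0.2,0.028,0,0,0],[0,0.3,0.028,0,0,0],[0,0.4,0.028,0,0,0],[0,0.5,0.028,0,0,0],[0,0.6,0.028,0,0,0],[0,0.7,0.028,0,0,0],[0,0.78,0.028,0,0,0],[0,0.84,0.028,0,0,0],[0,0.865,0.028,0,0,0]],
])

```text
time_s: 23.9
ee_pos: [0.5056, 0.3367, 0.0565]
tool_rot: [-1.571, 0.001, 0.192]
force: [-0.4, -0.7, -0.4]
width: 0.0511
```

Request:
apply_moves([
  [[0,0,0,0,0,0],[0,0,0,0,0,0],[0,0,0,0,0,0],[0,0,0,0,0,0],[0,0,0,0,0,0],[0,0,0,0,0,0],[0,0,0,0,0,0],[0,0,0,0,0,0],[0,0,0,0,0,0],[0,0,0,0,0,0]],
], grip=0, grip_force=50)

```text
time_s: 24.9
ee_pos: [0.5061, 0.3371, 0.0578]
tool_rot: [-1.57, -0.001, 0.192]
force: [-0.7, 0.4, 6.8]
width: 0.0208
```

```bash
python3 - <<'E'
from h import *
plan([.4665+.001,-.1798,.2])
cv2.imwrite("pics/wrist10.png",r.get_image("wrist"))
E
```

```text
t 24.9 shift [-1.137 -1.187 -4.166] turn [-0.0003 -0.      0.0004] F [-0.7  0.4  6.8] frame pos [0.0143 0.3323 0.0578]
```

View pics/wrist10.png

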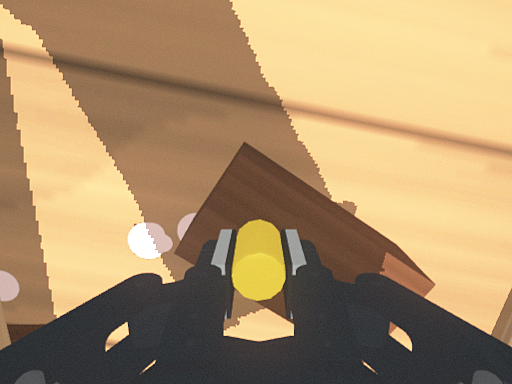

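Knob is held between the pads. Lifting it clear.

Request:
apply_moves([
  [[0,-0.05,0,0,0,0],[0,-0.15,0,0,0,0],[0,-0.25,0,0,0,0],[0,-0.35,0,0,0,0],[0,-0.45,0,0,0,0],[0,-0.55,0,0,0,0],[-0.05,-0.65,-0.05,0,0,0],[-0.1,-0.75,-0.15,0,0,0],[-0.2,-0.9,-0.3,0,0,0],[-0.3,-1,-0.5,0,0,0]],
])

```text
time_s: 25.95
ee_pos: [0.4813, 0.27, 0.1786]
tool_rot: [-1.571, -0.0, 0.193]
force: [0.5, 0.4, 0.7]
width: 0.0206
```

```bash
python3 - <<'E'
from h import *
plan([.4665+.001,-.1798,.2])
m=r.camera_model("wrist");cv2.imwrite("pics/wrist11.png",r.get_image("wrist"));np.savez("w11.npz",K=m["intrinsics"],P=m["pose"])
cv2.imwrite("pics/scene11.png",r.get_image("scene"))
E
```

```text
t 25.95 shift [-0.83  -0.18  -3.657] turn [-0.0002  0.0003  0.0002] F [0.5 0.4 0.7] frame pos [-0.0229  0.2713  0.1786]
```

View pics/wrist11.png

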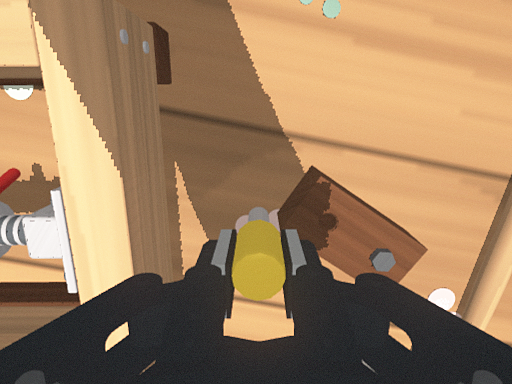

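Request:
apply_moves([
  [[-0.1,-0.05,-0.05,0,0,0],[-0.2,-0.1,-0.1,0,0,0],[-0.3,-0.15,-0.2,0,0,0],[-0.4,-0.2,-0.3,0,0,0],[-0.5,-0.22,-0.4,0,0,0],[-0.6,-0.22,-0.5,0,0,0],[-0.7,-0.22,-0.63,0,0,0],[-0.75,-0.22,-0.76,0,0,0],[-0.8,-0.22,-0.88,0,0,0],[-0.83,-0.22,-1,0,0,0]],
])

```text
time_s: 27.05
ee_pos: [0.4068, 0.133, 0.2037]
tool_rot: [-1.571, 0.0, 0.192]
force: [-0.2, 0.5, -1.5]
width: 0.0208
```

Request:
apply_moves([
  [[0,0,-0.1,0,0,0],[0,0,-0.2,0,0,0],[0,0,-0.3,0,0,0],[0,0,-0.4,0,0,0],[0,0,-0.5,0,0,0],[0,0,-0.6,0,0,0],[0,0,-0.7,0,0,0],[0,0,-0.8,0,0,0],[0,0,-0.9,0,0,0],[0,0,-1,0,0,0]],
])

```text
time_s: 28.05
ee_pos: [0.4301, 0.0155, 0.2037]
tool_rot: [-1.571, 0.0, 0.192]
force: [1.1, -0.3, -0.2]
width: 0.0205
```

Request:
apply_moves([
  [[0,0,-0.1,0,0,0],[0,0,-0.2,0,0,0],[0,0,-0.3,0,0,0],[0,0,-0.4,0,0,0],[0,0,-0.5,0,0,0],[0,0,-0.6,0,0,0],[0,0,-0.7,0,0,0],[0,0,-0.8,0,0,0],[0,0,-0.9,0,0,0],[0,0,-1,0,0,0]],
])

```text
time_s: 29.05
ee_pos: [0.4529, -0.1023, 0.2037]
tool_rot: [-1.571, 0.0, 0.192]
force: [0.1, -1.0, -0.0]
width: 0.0204
```

```bash
python3 - <<'E'
from h import *
plan([.4665+.001,-.1798,.2])
m=r.camera_model("wrist");cv2.imwrite("pics/wrist12.png",r.get_image("wrist"));np.savez("w12.npz",K=m["intrinsics"],P=m["pose"])
E
```

```text
t 29.05 shift [-0.003  0.031 -0.657] turn [ 0.0001  0.     -0.    ] F [ 0.1 -1.  -0. ] frame pos [-0.1218 -0.0888  0.2037]
```

View pics/wrist12.png

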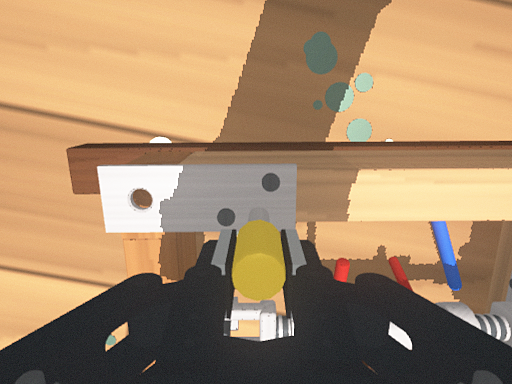

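```bash
python3 - <<'E'
import cv2
im=cv2.imread("pics/wrist12.png")
a=cv2.resize(im[175:225,110:170],(480,400),interpolation=cv2.INTER_CUBIC)
b=cv2.resize(im[200:240,235:283],(480,400),interpolation=cv2.INTER_CUBIC)
import numpy as np
cv2.imwrite("pics/w12c.png",cv2.resize(np.hstack([a,b]),(800,333)))
cv2.imwrite("pics/w12a.png",a);cv2.imwrite("pics/w12b.png",b)
E
```

```text
(no output)
```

View pics/w12a.png

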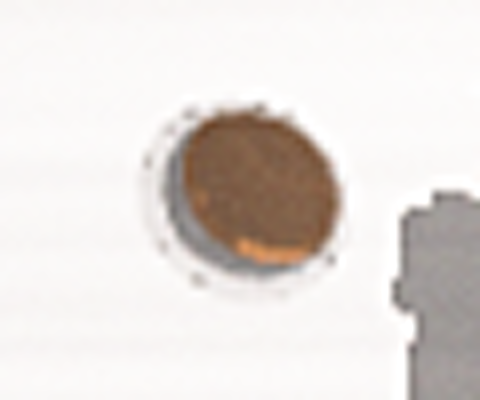

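View pics/w12b.png

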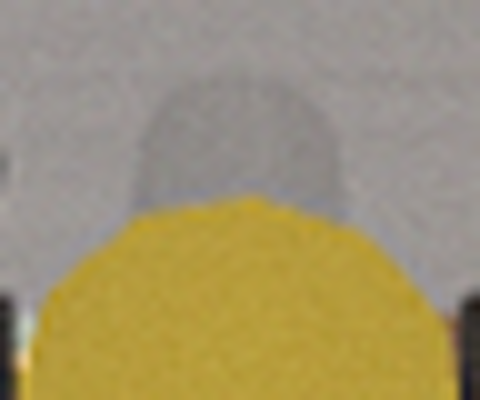

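```bash
python3 - <<'E'
from h import *
np.set_printoptions(precision=4,suppress=True)
d=np.load("w12.npz");m={"intrinsics":d["K"],"pose":d["P"]}
h=atz("",(141.0,198.5),.135,m);print("hole",h,inv(h))
print("rail hole px for same xy z.127", proj("",[h[0],h[1],.127],m), "strap lower z.129",proj("",[h[0],h[1],.129],m))
f=atz("",(258.6,207.),.160,m);print("foot back edge",f,inv(f))
p=np.array(r.get_state()["ee_pos"]);print("tcp",p,inv(p))
for z in (.158,.162): print(proj("",[p[0],p[1],z],m))
for x,z in ((-.011,.2417),(.011,.2417)):
    print(proj("",fw(inv(p)[0]+x,inv(p)[1],z),m))
for a in range(0,360,45):
    print(a,proj("",h+np.array([.0075*math.cos(math.radians(a)),.0075*math.sin(math.radians(a)),-.008]),m).round(1),proj("",h+np.array([.0075*math.cos(math.radians(a)),.0075*math.sin(math.radians(a)),0]),m).round(1))
E
```

```text
hole [ 0.4645 -0.1802  0.135 ] [-0.1252 -0.1675  0.135 ]
rail hole px for same xy z.127 [144.9667 195.2149] strap lower z.129 [144.0005 196.0151]
foot back edge [ 0.4475 -0.1037  0.16  ] [-0.1273 -0.0891  0.16  ]
tcp [ 0.4531 -0.104   0.2038] [-0.1219 -0.0905  0.2038]
[256.3111 214.5668]
[256.2779 216.8047]
[255.089  264.0286]
[255.2393 318.5248]
0 [143.9 205.4] [139.9 209. ]
45 [151.8 203.8] [148.1 207.4]
90 [155.8 197.2] [152.2 200.6]
135 [153.5 189.3] [149.8 192.4]
180 [146.1 184.9] [142.1 187.8]
225 [138.  186.5] [133.8 189.5]
270 [134.1 193.2] [129.7 196.4]
315 [136.5 201. ] [132.3 204.5]
```

Request:
apply_moves([
  [[0,0,-0.1,0,0,0],[0,0,-0.2,0,0,0],[0,0,-0.3,0,0,0],[-0.01,0,-0.4,0,0,0],[-0.02,0,-0.48,0,0,0],[-0.025,0,-0.55,0,0,0],[-0.025,0.03,-0.6,0,0,0],[-0.025,0.05,-0.64,0,0,0],[-0.025,0.07,-0.642,0,0,0],[-0.025,0.07,-0.642,0,0,0]],
])

```text
time_s: 30.1
ee_pos: [0.4644, -0.1773, 0.1948]
tool_rot: [-1.571, 0.001, 0.192]
force: [-0.1, 0.4, 0.1]
width: 0.0207
```

```bash
python3 - <<'E'
from h import *
plan([.4665+.001,-.1798,.2])
m=r.camera_model("wrist");im=r.get_image("wrist");cv2.imwrite("pics/wrist13.png",im);np.savez("w13.npz",K=m["intrinsics"],P=m["pose"])
cv2.imwrite("pics/w13c.png",cv2.resize(im[165:265,200:320],(720,600),interpolation=cv2.INTER_CUBIC))
im=r.get_image("scene");cv2.imwrite("pics/scene13.png",im)
cv2.imwrite("pics/s13c.png",cv2.resize(im[110:200,180:300],(800,600),interpolation=cv2.INTER_CUBIC))
E
```

```text
t 30.1 shift [ 0.022 -0.043 -0.026] turn [-0.0001  0.0001 -0.0006] F [-0.1  0.4  0.1] frame pos [-0.1248 -0.1646  0.1948]
```

View pics/w13c.png

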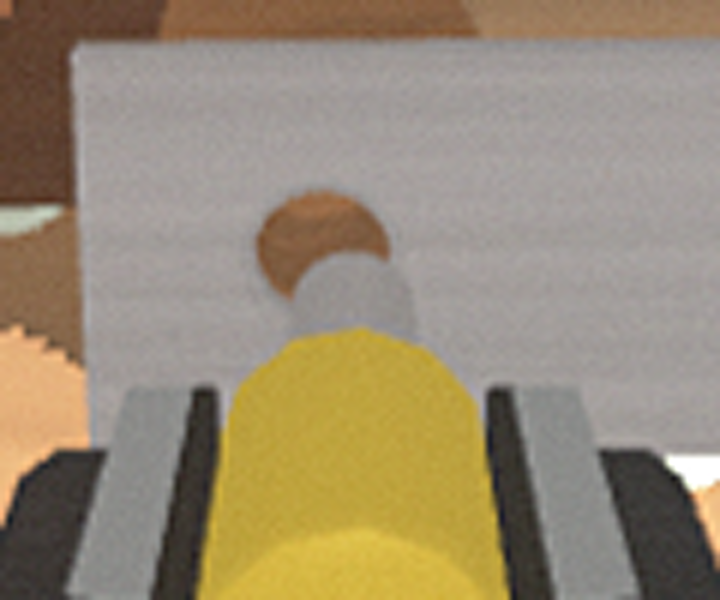

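View pics/s13c.png

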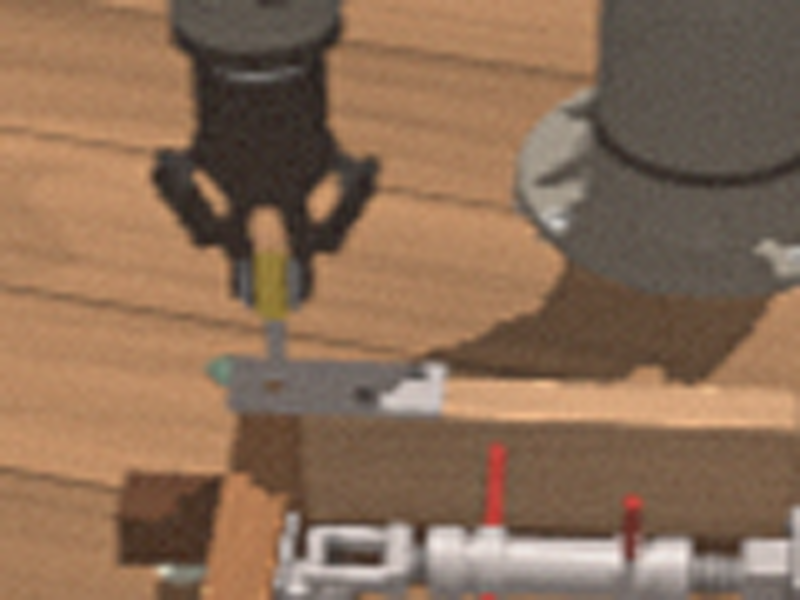

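```bash
python3 - <<'E'
from h import *
np.set_printoptions(precision=4,suppress=True)
d=np.load("w13.npz");m={"intrinsics":d["K"],"pose":d["P"]}
h=atz("",(253.4,206.9),.135,m);print("hole",h,inv(h))
t=np.array([.4644,-.1773,.1948]);print(inv(t))
# foot at tcp guess: project foot circle & shank
for z,rad in ((.1495,.004),(.1495,.006),(.1535,.006)):
    c=[proj("",[t[0]+rad*math.cos(a),t[1]+rad*math.sin(a),z],m) for a in np.linspace(0,6.28,60)]
    c=(np.array(c)-[200,165]+.4)*6; print(z,rad,"cols",c[:,0].min(),c[:,0].max(),"toprow",c[:,1].min())
p=np.array(r.get_state()["ee_pos"]);print("now",inv(p))
E
```

```text
hole [ 0.4646 -0.1809  0.135 ] [-0.1253 -0.1682  0.135 ]
[-0.1248 -0.1646  0.1948]
0.1495 0.004 cols 316.5278765539873 396.30336468364993 toprow 264.6642727796362
0.1495 0.006 cols 296.5735319786506 416.2453876693226 toprow 245.54192097170028
0.1535 0.006 cols 295.5199369017317 417.56813622204703 toprow 257.9838267589872
now [-0.1246 -0.1645  0.1952]
```

Request:
apply_moves([
  [[-0.005,0,-0.027,0,0,0],[-0.005,0.01,-0.027,0,0,0],[-0.005,0.04,-0.027,0,0,0],[-0.005,0.07,-0.027,0,0,0],[-0.005,0.1,-0.027,0,0,0],[-0.005,0.12,-0.027,0,0,0],[-0.005,0.14,-0.027,0,0,0],[-0.005,0.16,-0.027,0,0,0],[-0.005,0.18,-0.027,0,0,0],[-0.005,0.2,-0.027,0,0,0]],
])

```text
time_s: 31.2
ee_pos: [0.4648, -0.1808, 0.1712]
tool_rot: [-1.571, -0.0, 0.192]
force: [1.3, 0.2, -0.4]
width: 0.0209
```

```bash
python3 - <<'E'
from h import *
plan([.4665+.001,-.1798,.1431])
m=r.camera_model("wrist");im=r.get_image("wrist");cv2.imwrite("pics/wrist14.png",im)
cv2.imwrite("pics/w14c.png",cv2.resize(im[165:265,200:320],(720,600),interpolation=cv2.INTER_CUBIC))
E
```

```text
t 31.2 shift [0.024 0.234 0.004] turn [ 0.0001 -0.      0.0002] F [ 1.3  0.2 -0.4] frame pos [-0.1251 -0.1681  0.1712]
```

View pics/w14c.png

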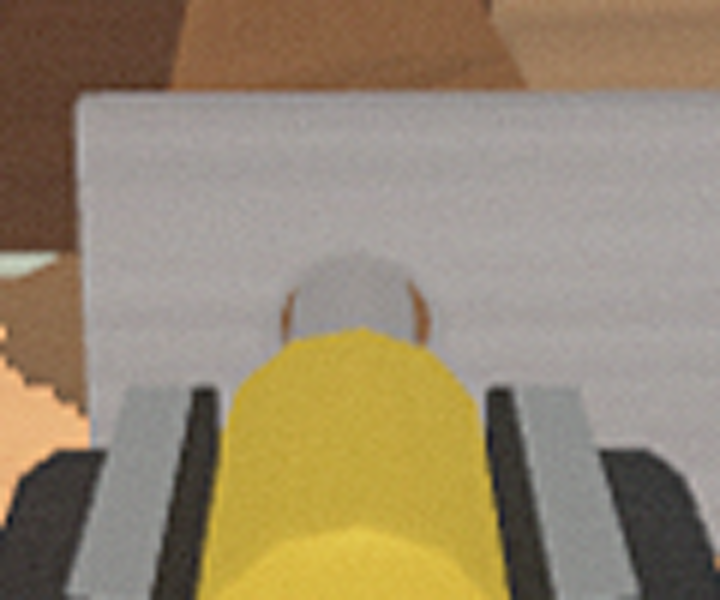

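Request:
apply_moves([
  [[0,0.01,0,0,0,0],[0,0.02,0,0,0,0],[0,0.03,0,0,0,0],[0,0.04,0,0,0,0],[0,0.05,0,0,0,0],[0,0.06,0,0,0,0],[0,0.07,0,0,0,0],[0,0.08,0,0,0,0],[0,0.09,0,0,0,0],[0,0.1,0,0,0,0]],
])

```text
time_s: 32.25
ee_pos: [0.4647, -0.1808, 0.1593]
tool_rot: [-1.571, -0.0, 0.192]
force: [2.2, 0.5, -0.3]
width: 0.0206
```

Request:
apply_moves([
  [[0.003,0.01,0,0,0,0],[0.004,0.025,0,0,0,0],[0.004,0.04,0,0,0,0],[0.004,0.055,0,0,0,0],[0.004,0.07,0,0,0,0],[0.004,0.08,0,0,0,0],[0.004,0.09,0,0,0,0],[0.004,0.1,0,0,0,0],[0.004,0.11,0,0,0,0],[0.004,0.12,0,0,0,0]],
])

```text
time_s: 33.25
ee_pos: [0.465, -0.1807, 0.1448]
tool_rot: [-1.571, 0.0, 0.192]
force: [0.3, -0.1, -0.1]
width: 0.0206
```

Request:
apply_moves([
  [[0,0.004,0,0,0,0],[0,0.008,0,0,0,0],[0,0.012,0,0,0,0],[0,0.015,0,0,0,0],[0,0.018,0,0,0,0],[0,0.02,0,0,0,0],[0,0.022,0,0,0,0],[0,0.024,0,0,0,0],[0,0.026,0,0,0,0],[0,0.028,0,0,0,0]],
])

```text
time_s: 34.25
ee_pos: [0.4653, -0.1808, 0.1426]
tool_rot: [-1.57, -0.001, 0.192]
force: [-9.3, 3.6, 30.1]
width: 0.0208
```

```bash
python3 - <<'E'
from h import *
plan([.4665+.001,-.1798,.1431])
im=r.get_image("wrist");cv2.imwrite("pics/wrist15.png",im)
cv2.imwrite("pics/w15c.png",cv2.resize(im[165:265,200:320],(720,600),interpolation=cv2.INTER_CUBIC))
E
```

```text
t 34.25 shift [ 0.02  -0.004  0.004] turn [-0.0004 -0.0002  0.0004] F [-9.3  3.6 30.1] frame pos [-0.1246 -0.1682  0.1426]
```

View pics/w15c.png

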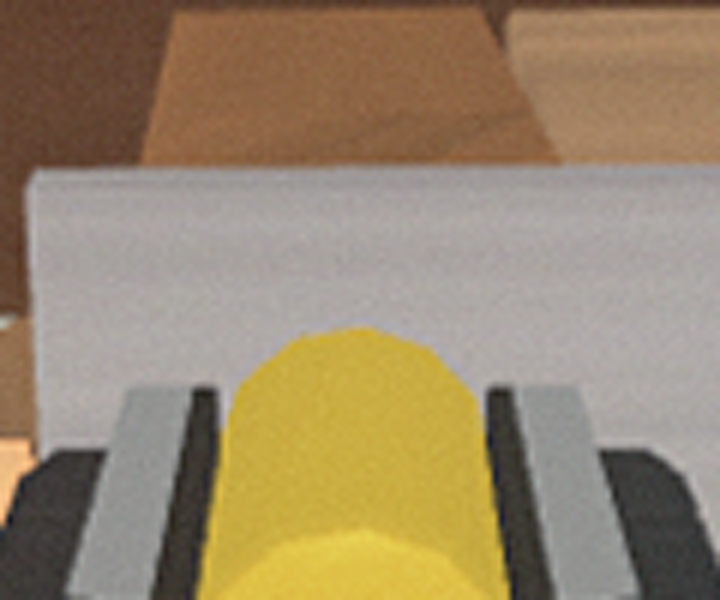

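The knob is seated on the strap: 30 N upward at the expected height. I'll ease off and release.

Request:
apply_moves([
  [[0,-0.008,0,0,0,0],[0,-0.014,0,0,0,0],[0,-0.014,0,0,0,0],[0,-0.014,0,0,0,0],[0,-0.014,0,0,0,0],[0,-0.014,0,0,0,0],[0,-0.014,0,0,0,0],[0,-0.014,0,0,0,0],[0,-0.014,0,0,0,0],[0,-0.014,0,0,0,0]],
])

```text
time_s: 35.3
ee_pos: [0.4651, -0.1807, 0.1432]
tool_rot: [-1.571, 0.0, 0.192]
force: [-0.6, -0.1, -0.6]
width: 0.0204
```

Request:
apply_moves([
  [[0,-0.01,0,0,0,0],[0,-0.01,0,0,0,0],[0,-0.01,0,0,0,0],[0,-0.01,0,0,0,0],[0,-0.01,0,0,0,0],[0,-0.01,0,0,0,0],[0,-0.01,0,0,0,0],[0,-0.01,0,0,0,0],[0,-0.01,0,0,0,0],[0,-0.01,0,0,0,0]],
], grip=0.6)

```text
time_s: 36.3
ee_pos: [0.4651, -0.1807, 0.1444]
tool_rot: [-1.571, 0.0, 0.192]
force: [0.5, -0.4, -0.8]
width: 0.0512
```

Request:
apply_moves([
  [[0,-0.05,0,0,0,0],[0,-0.1,0,0,0,0],[0,-0.2,0,0,0,0],[0,-0.3,0,0,0,0],[0,-0.4,0,0,0,0],[0,-0.5,0,0,0,0],[0,-0.6,0,0,0,0],[0,-0.7,0,0,0,0],[0,-0.8,0,0,0,0],[0,-0.9,0,0,0,0]],
])

```text
time_s: 37.3
ee_pos: [0.4651, -0.1807, 0.2535]
tool_rot: [-1.571, 0.0, 0.192]
force: [-0.1, -0.0, -0.4]
width: 0.0513
```

```bash
python3 - <<'E'
from h import *
plan([.4665+.001,-.1798,.1431])
for n in ("wrist","scene"):
    im=r.get_image(n);cv2.imwrite(f"pics/{n}16.png",im)
cv2.imwrite("pics/s16.png",cv2.resize(im[135:235,190:318],(768,600),interpolation=cv2.INTER_CUBIC))
E
```

```text
t 37.3 shift [0.021 0.92  0.004] turn [ 0. -0. -0.] F [-0.1 -0.  -0.4] frame pos [-0.1248 -0.1681  0.2535]
```

View pics/wrist16.png

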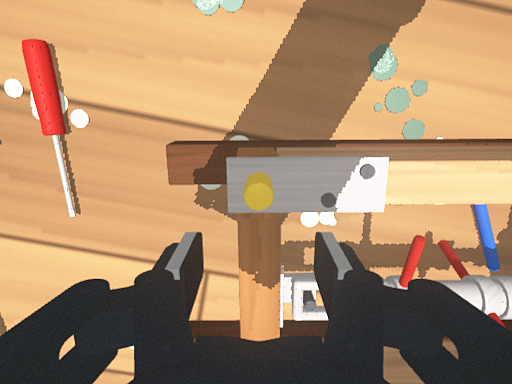

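View pics/s16.png

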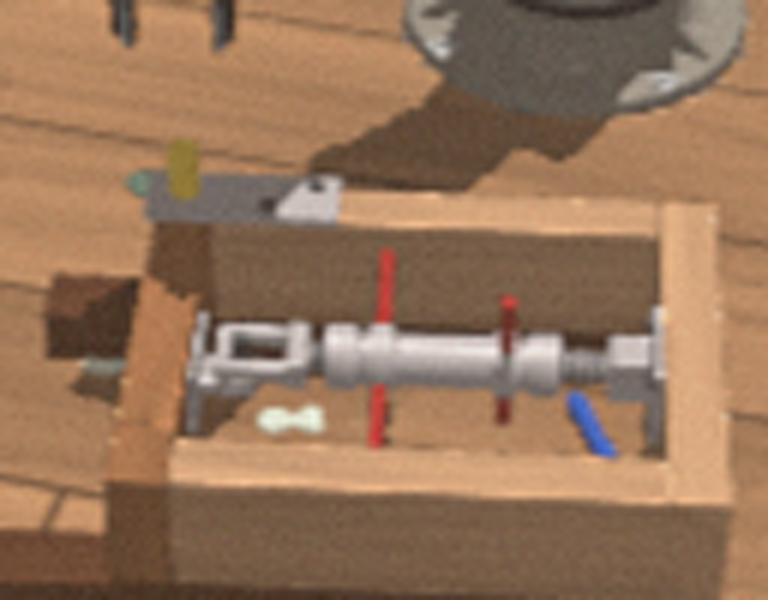

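```bash
python3 - <<'E'
from rig import r
s=r.get_state(); print(s["time_s"],s["force"]); print(r.close_job())
E
```

```text
37.4 [0.06058092 0.50488909 0.11517662]
the job is handed in; nothing more can be done
None
```

The tie is tight and the pin is fully home. I handed the job in at 37.4 s, and no verdict is reported.

- **Tightening:** I turned the turnbuckle about 245° (roughly 0.68 turn) by pressing the bar ends on the robot's side downward. The running torque measured 0.46–0.52 N m. It then rose through 0.56 and 0.64 to 0.69 N m at about 1.1 N m per rad, close to the expected rate once the rail is home. I stopped there, inside the 0.65–0.75 window. The force readings vary by a few hundredths of a N m. I did not press the bar a second time to confirm.
- **Pin:** I took the pin from the block and put it through the strap into the rail. It went in with almost no resistance until the knob seated on the strap, at 30 N and the expected height. I then eased off, released it and lifted clear.
- **Last pictures:** The knob stands upright flat on the strap, and the rail looks closed against the far side beam. The bars are where I left them, and the bolt, marker and screwdriver had not visibly moved. I did not take a last look at the hammer, glue bottle or sanding block. The robot touches nothing, and its force reading is about zero.

No check failed. The cameras differed by up to about 4 mm on where the strap hole is, so I lined the pin up by the wrist camera view alone.

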